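# Start the last mould screw and stop when it crosses its thread

## Robot

A 6-joint arm with a two-finger parallel gripper is mounted at the origin on the work surface; the furniture and walls round the work are solid. World frame = base frame: x ahead of the robot, y to its left, z up, the work surface at z = 0. Lengths are in m, angles in rad, forces in N, time in s.
With the tool pointing down it reaches from about 0.375 to 0.9 m from the base axis. Payload 3.1 kg.
Tool frame: the origin (TCP) lies midway between the tips of the shut fingers; the grasp point (between the pads) lies 19 mm behind it (r.hold_point_z is the distance from the TCP to the grasp point, in m); y points along the fingers, x is the direction in which the jaws open and shut, and the axes are right-handed (so a half turn about y gives the same grasp; the last joint's range is limited). The gripper opens to 85 mm and grips with 20 to 120 N. Pads are 22 mm wide; open, the fingers measure 114 mm over their backs; the gripper's body (76 mm by 85 mm) begins 54 mm behind the grasp point. The pads swing forward as they close: fully open they stand 13 mm farther back than shut.
Start: joints at [1.089, 0.527, 1.433, -0, 1.181, -0.178], TCP at [0.186, 0.597, 0.231] pointing down, gripper open.
Joint ranges: [-3.08, 3.08], [-0.75, 2.2], [0.22, 2.44], [-1.43, 4.57], [0, 2.65], [-2.85, 2.85]. Speed limits (rad/s): [2.79, 2.79, 3.14, 3.14, 3.14, 3.14].

## Interface

Orientations are given as a rotation vector (axis times angle).
In Python, from cell import r, snapshot, get_calibration gives the robot as it stands. The module is installed in compiled form; this text tells all that it offers.
- The arm moves only by the shell command python3 -m crank 'ROWS' [OPENING] [FORCE]. ROWS is JSON, a list of rows, each a list of 4 numbers: the shift along the tool's x, y, z in mm, then the turn about the tool's y in degrees. A call has 1 to 5 rows; each row shifts and turns the pose as measured when the row begins, along the tool's axes as they then stand; what a row does not reach is not made up. A row lasts 1/10 s, in which the tool goes at most 50 mm and 8.59 degrees, less where a joint would pass 70% of its speed; a pose out of reach is approached as far as the arm can. A call is refused whole if a number of a shift passes 50 or a number of a turn 8.59, either way. A call with a gripper value outside its range is refused whole. OPENING is the gripper's target within -1 to 1 (fully open at 1, half-way at 0, shut at -1), set as the call begins (- or left out, the last holds). The fingers move at their own pace and stop on an object; FORCE is the grip in N (left out, the last holds). Time passes only in rows, so rows that do not move let the fingers close. It gives the time, the measured TCP pose, the force and the opening at its end, in the units of the state.
- r.get_obs(): the state, without advancing time (a new reading comes with each control period).
- snapshot(name): name is "scene" or "top" or "wrist"; returns the picture (384x512x3 uint8, red, green, blue); there is no depth.
- get_calibration(name): a dict with "mtx" (3x3 intrinsics, pixels), "dist_coeffs" ([k1, k2, p1, p2, k3] as OpenCV has them; the pictures are not rectified), "world_from_camera" (4x4, takes a point from camera to world coordinates). Camera axes: x right, y down, z forward; pixel columns grow to the right and rows downward; lengths in m; the calibration is good to about 2 mm. A picture is of the moment at which its call begins: read the wrist's pose just before it. get_calibration takes no time and is no camera call; for the wrist camera it gives the pose at the moment of the call.
- r.sign_off(): hands the job in, once; it reports no verdict.
The state is a dict: "time_s": time; "qpos": joint angles; "joint_vel": joint speeds; "tau": joint torques, N m; "eef_pos": TCP position; "tool_rot": TCP orientation; "contact_force": force on the tool from outside, world axes, zero at the start; "wrist_torque": the same for the moment, N m; "width": opening from 0.0 (shut) to 1.0 (fully open).
Only numpy, scipy, OpenCV 4.12 (cv2) and the standard library are available. Lean on these libraries where they do the work, as an engineer would, in place of code of your own. Each camera call takes 0.05 s, during which the arm holds its last target.

## Task

Two of the three brass wing screws on the aluminium mould are already home; the third stands proud. Take the proud one by its wing and start it gently clockwise (seen from above); its thread is crossed, so it will bind early: stop as soon as you feel it begin to resist, without forcing it, then turn it back to the angle at which you found it and let go.

Things in the scene. Friction and masses are not known exactly. Their poses are not given: they have to be found in the camera images.
- screw_wing (a point): Centre of the proud screw's wing, on the screw's vertical axis, 84 mm above the bench (39 mm above the mould). The wing: an upright brass bar with dark inlays, 44 mm long (point's x axis), 12 mm thick (y), 22 mm high (z), on a 21 mm collar and a bare threaded shank. Grip it from above across the 12 mm and turn about the vertical axis; it does not rise or sink.
- wing_tip (a point): Middle of one narrow end of that wing, 22 mm from the screw's axis along the wing's length.
- screw (a joint): Free turning of the proud screw in its thread, rad, growing clockwise seen from above; starts at 0 to 0.5. It turns freely (0.03 N m of friction) until the crossed thread binds; where is not known beforehand, but 0.4 to 1 rad clockwise of the start. Once bound this value stops growing and joint thread grows instead. Anticlockwise it has at least 0.5 rad of free room.
- mould: Aluminium two-part mould fixed to the bench, 100 mm (x) by 190 mm (y), 45 mm high, origin at the centre of its underside. On top stand three brass wing screws with equal wings, 93 to 150 mm apart: two home ones that cannot turn (wing tops 77 mm above the bench) and the proud one, 18 mm higher with its thread showing; which place it has varies.
- thread (a joint): Wind-up of the crossed thread, rad: how far the screw has been turned on, clockwise, since it bound. 0 to 0.02 while the screw turns freely; from the binding point the resistance grows by 2 N m per rad of it and springs back when eased. 0.05 to 0.2 (0.1 to 0.4 N m) is a clear sign of binding; 0.3 (0.6 N m) is forcing.

How it is judged:
By the outcome, as a careful person would: the job done as asked, in the order asked, and still so for the second after the job is handed in, with the robot touching nothing.
It also fails if it takes over 40 s, if anything falls off the work surface, if the arm or the gripper's body presses on something with over 40 N, if the wrist force passes 120 N, or if a joint passes its speed limit or range.

## Working session

There is one attempt and no reset: what is moved stays moved. The work goes in short steps, Python scripts to look and compute and a shell command to move; the robot and the scene stay as the last step left them, time stands still between calls to the robot, and variables do not carry over. Pictures are saved under pics/ and viewed, and the job is handed in when it is done.

```bash
mkdir -p pics; python3 - <<'E'
from cell import r, snapshot, get_calibration
import cv2,numpy as np
print(r.get_obs(), r.hold_point_z)
for n in ["scene","top"]:
    im=snapshot(n); cv2.imwrite(f"pics/{n}0.png",im[:,:,::-1])
    c=get_calibration(n); print(n,c)
E
```

```text
{'time_s': 0.0, 'qpos': array([ 1.08950732e+00,  5.28472022e-01,  1.43391519e+00,  3.39444132e-06,
        1.18138243e+00, -1.78488741e-01]), 'joint_vel': array([ 0.00140694, -0.00207243,  0.00130482,  0.00028007, -0.00193017,
       -0.00184201]), 'tau': array([-7.36849711e-05, -4.42339075e+01, -1.78027743e+01, -1.75529685e-04,
        8.21525522e-03, -1.25207117e-05]), 'eef_pos': array([0.18599785, 0.59593009, 0.23032592]), 'tool_rot': array([-1.33834521, -0.98181834,  0.98506631]), 'contact_force': array([ 0.70796514, -1.01434616, -0.02135237]), 'wrist_torque': array([ 0.02163609,  0.01199901, -0.00371376]), 'width': 0.9979119941667628} 0.0187
scene {'mtx': array([[470.90466166,   0.        , 254.40439565],
       [  0.        , 470.90466166, 191.55299696],
       [  0.        ,   0.        ,   1.        ]]), 'dist_coeffs': array([0.02245353, 0.        , 0.        , 0.        , 0.        ]), 'world_from_camera': array([[ 0.47046783, -0.694128  ,  0.54483607, -0.01773848],
       [-0.88241515, -0.37139401,  0.28880789, -0.27682164],
       [ 0.00187921, -0.61664642, -0.78723799,  0.74643471],
       [ 0.        ,  0.        ,  0.        ,  1.        ]])}
top {'mtx': array([[390.36095427,   0.        , 252.61806923],
       [  0.        , 390.36095427, 188.78176174],
       [  0.        ,   0.        ,   1.        ]]), 'dist_coeffs': array([-0.02035708,  0.        ,  0.        ,  0.        ,  0.        ]), 'world_from_camera': array([[-0.01246217, -0.99008824,  0.13989274,  0.35013016],
       [-0.99970749,  0.015237  ,  0.0187819 , -0.03248191],
       [-0.02072728, -0.13961775, -0.98998852,  0.92381612],
       [ 0.        ,  0.        ,  0.        ,  1.        ]])}
```

View pics/scene0.png

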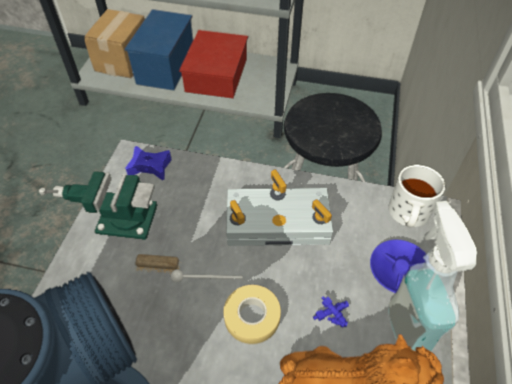

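View pics/top0.png

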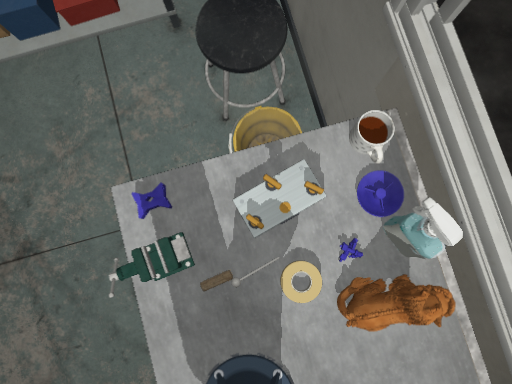

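```bash
python3 - <<'E'
from cell import r
from scipy.spatial.transform import Rotation as R
print(R.from_rotvec(r.get_obs()['tool_rot']).as_matrix().round(3))
E
```

```text
[[ 0.298 -0.001 -0.955]
 [ 0.955 -0.002  0.298]
 [-0.002 -1.     0.   ]]
```

```bash
cat > h.py <<'E'
import cv2,numpy as np
from cell import r, snapshot, get_calibration
from scipy.spatial.transform import Rotation as R
def cal(n):
    c=get_calibration(n); return c["mtx"],c["dist_coeffs"],c["world_from_camera"]
def cast(c,uv,z):
    K,d,T=c
    p=cv2.undistortPoints(np.array(uv,float).reshape(-1,1,2),K,d).reshape(-1,2)
    D=np.c_[p,np.ones(len(p))]@T[:3,:3].T; o=T[:3,3]
    return o+D*((z-o[2])/D[:,2])[:,None]
def tri(c1,uv1,c2,uv2):
    Ps=[];x=[]
    for (K,d,T),uv in ((c1,uv1),(c2,uv2)):
        Ps.append(np.linalg.inv(T)[:3]); x.append(cv2.undistortPoints(np.array(uv,float).reshape(-1,1,2),K,d).reshape(-1,2).T)
    X=cv2.triangulatePoints(Ps[0],Ps[1],x[0],x[1]); return (X[:3]/X[3]).T
def proj(c,X):
    K,d,T=c; W=np.linalg.inv(T)
    return cv2.projectPoints(np.array(X,float).reshape(-1,1,3),cv2.Rodrigues(W[:3,:3])[0],W[:3,3],K,d)[0].reshape(-1,2)
E
python3 - <<'E'
import cv2
a=cv2.imread('pics/scene0.png')[160:255,215:345]; b=cv2.imread('pics/top0.png')[155:240,225:335]
cv2.imwrite('pics/s0c.png',cv2.resize(a,None,fx=6,fy=6,interpolation=cv2.INTER_CUBIC))
cv2.imwrite('pics/t0c.png',cv2.resize(b,None,fx=7,fy=7,interpolation=cv2.INTER_CUBIC))
E
```

```text
(no output)
```

View pics/s0c.png

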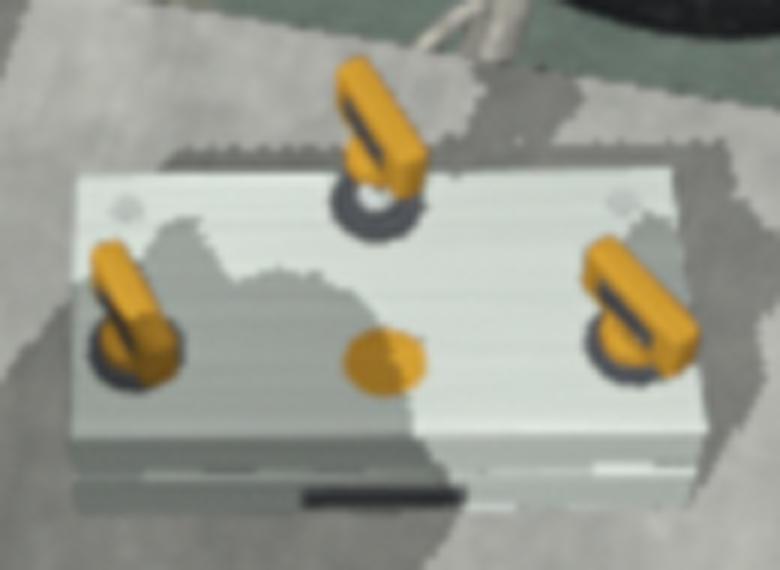

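View pics/t0c.png

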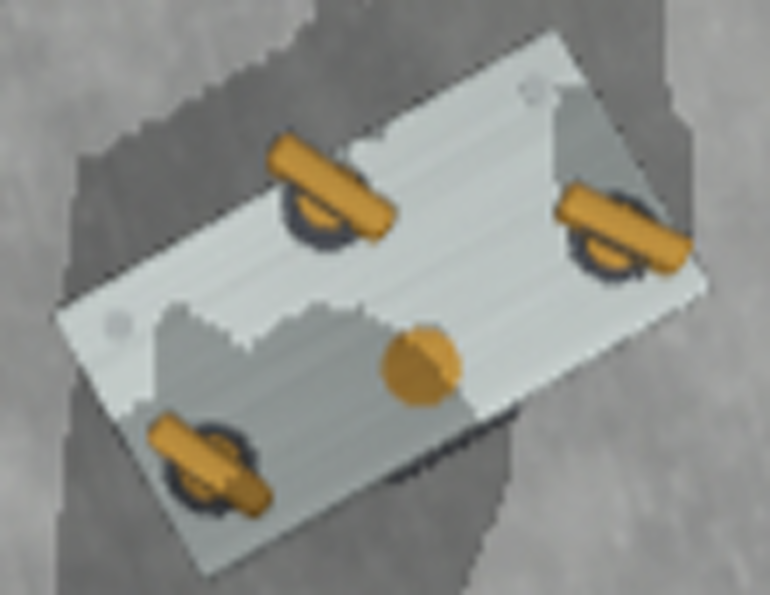

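```bash
python3 - <<'E'
from h import *
t=cal("top");s=cal("scene")
ct=lambda *p:[(225+(x+.5)/7-.5,155+(y+.5)/7-.5) for x,y in p]
cs=lambda *p:[(215+(x+.5)/6-.5,160+(y+.5)/6-.5) for x,y in p]
# wing top centres
T=ct((334,182),(626,224),(211,462)); S=cs((388,108),(648,288),(135,290))
print(tri(t,T,s,S))
for z in (.095,): print(cast(t,ct((334,182)),z),cast(s,cs((388,108)),z))
e=cast(t,ct((282,143),(384,228)),.095);print(e,np.linalg.norm(e[1]-e[0]),np.degrees(np.arctan2(*(e[1]-e[0])[1::-1])))
m=cast(t,ct((55,315),(553,32),(708,285),(208,577)),.045);print(m)
E
```

```text
[[ 0.48558258 -0.06004513  0.09023619]
 [ 0.47377551 -0.15217502  0.07185131]
 [ 0.40049534 -0.02029624  0.07428015]]
[[ 0.48441406 -0.05924818  0.095     ]] [[ 0.48237018 -0.0622283   0.095     ]]
[[ 0.4968208  -0.04349812  0.095     ]
 [ 0.46991049 -0.07426453  0.095     ]] 0.04087464948459672 -131.17506746887818
[[ 0.45030874  0.03028987  0.045     ]
 [ 0.54115644 -0.13353372  0.045     ]
 [ 0.45691601 -0.18094825  0.045     ]
 [ 0.36540066 -0.01818076  0.045     ]]
```

The far-middle screw is the proud one: its triangulated top is about 90 mm high, against about 73 mm for the other two. In top0 its wing centre is near pixel (272,181), which puts it at about (0.484, -0.060), with the wing at about 49°. I'm moving there now and turning the wrist on the way.

```bash
python3 -m crank '[[-34,0,-30,8.5],[-29,0,-35,8.5],[-23,0,-38,8.5],[-17,0,-41,8.5],[-11,0,-44,8.5]]' 0
```

```text
time_s: 0.6
eef_pos: [0.2778, 0.3889, 0.2278]
tool_rot: [-1.532, -0.404, 0.406]
contact_force: [0.8, 0.6, -0.1]
width: 0.5
```

```bash
cat > plan.py <<'E'
import sys
from h import *
# remaining: target TCP xyz and tool-x angle deg -> tool-frame shift (mm) and turn
def rem(x,y,z,a):
    o=r.get_obs(); M=R.from_rotvec(o['tool_rot']).as_matrix()
    d=(M.T@(np.array([x,y,z])-o['eef_pos']))*1000
    cur=np.degrees(np.arctan2(M[1,0],M[0,0]))
    print('t',o['time_s'],'tcp',o['eef_pos'].round(4),'ang',cur.round(2),'tilt',M[:,1].round(3),'q6',o['qpos'][5].round(3))
    print('shift',d.round(1),'turn +cw',round((cur-a+180)%360-180,2))
if __name__=='__main__': rem(*map(float,sys.argv[1:5]))
E
python3 plan.py .46 -.06 .22 -41
```

```text
t 0.6 tcp [0.2778 0.3889 0.2278] ang 29.59 tilt [-0.001 -0.    -1.   ] q6 0.199
shift [ -63.2    7.6 -480.3] turn +cw 70.59
```

```bash
python3 -m crank '[[-6,0,-46,8.5],[1,0,-46,8.5],[7,0,-45,8.5],[14,0,-44,8.5],[20,0,-41,8.5]]' ; python3 plan.py .46 -.06 .22 -41
```

```text
time_s: 1.1
eef_pos: [0.3637, 0.1667, 0.2272]
tool_rot: [-1.564, 0.185, -0.183]
contact_force: [0.8, 0.4, 0.5]
width: 0.497
t 1.1 tcp [0.3637 0.1667 0.2272] ang -13.42 tilt [-0.001 -0.001 -1.   ] q6 0.384
shift [ 146.3    7.3 -198.2] turn +cw 27.58
```

```bash
python3 -m crank '[[28,2,-39,5.5],[32,2,-36,5.5],[35,2,-33,5.5],[38,0,-30,5.5],[36,0,-24,5.5]]' ; python3 plan.py .46 -.06 .22 -41; python3 - <<'E'
from h import *
c=cal("wrist"); print(c)
im=snapshot("wrist"); cv2.imwrite("pics/w1.png",im[:,:,::-1]); np.save('w1.npy',c[2])
E
```

```text
time_s: 1.6
eef_pos: [0.4512, -0.0624, 0.2208]
tool_rot: [-1.493, 0.577, -0.576]
contact_force: [0.7, 0.3, 0.2]
width: 0.502
t 1.6 tcp [ 0.4512 -0.0624  0.2208] ang -42.25 tilt [-0.001  0.    -1.   ] q6 0.354
shift [4.9 0.8 7.7] turn +cw -1.25
(array([[301.11897038,   0.        , 253.41382851],
       [  0.        , 301.11897038, 191.00722081],
       [  0.        ,   0.        ,   1.        ]]), array([-0.00403557,  0.        ,  0.        ,  0.        ,  0.        ]), array([[ 0.74001244, -0.63668407, -0.2168294 ,  0.50766102],
       [-0.67259071, -0.70137548, -0.23599614, -0.00248639],
       [-0.00182384,  0.32047752, -0.94725437,  0.36360979],
       [ 0.        ,  0.        ,  0.        ,  1.        ]]))
```

View pics/w1.png

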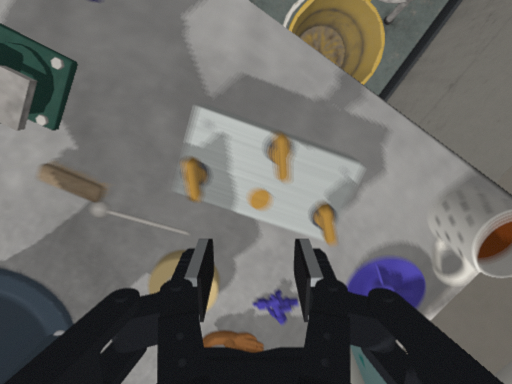

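```bash
python3 - <<'E'
from h import *
im0=snapshot("wrist")
print(r.get_obs()['qpos'].round(3),r.get_obs()['joint_vel'].round(3))
c=cal("wrist"); im=snapshot("wrist")[:,:,::-1]; cv2.imwrite("pics/w2.png",im); np.save('w2.npy',c[2])
cv2.imwrite("pics/w2c.png",cv2.resize(im[100:250,170:370],None,fx=4,fy=4,interpolation=cv2.INTER_CUBIC))
E
```

```text
[-3.87e-01  3.19e-01  1.85e+00 -1.00e-03  9.69e-01  3.53e-01] [ 0.077 -0.029  0.086  0.045  0.045 -0.01 ]
```

View pics/w2c.png

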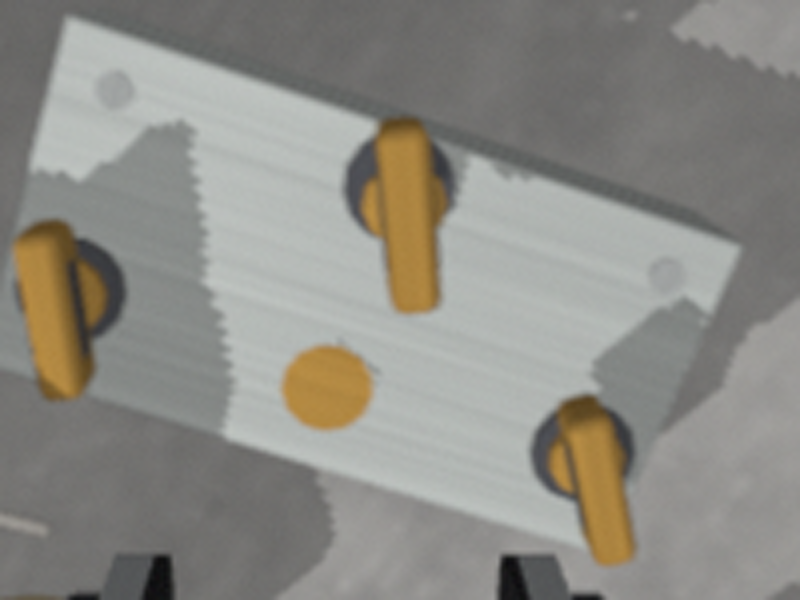

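```bash
python3 - <<'E'
from h import *
K,d,_=cal("wrist"); c=(K,d,np.load('w2.npy'))
im=cv2.imread('pics/w2.png'); hsv=cv2.cvtColor(im,cv2.COLOR_BGR2HSV)
cr=lambda *p:[(170+(x+.5)/4-.5,100+(y+.5)/4-.5) for x,y in p]
e=cast(c,cr((403,128),(416,308)),.095); print(e,np.linalg.norm(e[1]-e[0])*1000, e.mean(0), np.degrees(np.arctan2(*(e[0]-e[1])[1::-1])))
# mask-based long edges: per row extents in crop
big=cv2.resize(im[100:250,170:370],None,fx=4,fy=4,interpolation=cv2.INTER_CUBIC)
h=cv2.cvtColor(big,cv2.COLOR_BGR2HSV)
m=cv2.inRange(h,(10,140,90),(30,255,255))[:330,360:460]
rows=[(y,*(360+np.where(m[y])[0][[0,-1]])) for y in range(110,325,12) if m[y].any()]
for q in rows: print(q)
L=cast(c,cr((393,302),),.095)
a=[(q[1],q[0]) for q in rows if 245<q[0]<300]; b=[(q[2],q[0]) for q in rows if 245<q[0]<300]
A=cast(c,cr(*a),.095);B=cast(c,cr(*b),.095);print(np.linalg.norm(A-B,axis=1)*1000)
E
```

```text
[[ 0.4978213  -0.04222341  0.095     ]
 [ 0.47272581 -0.07528758  0.095     ]] 41.50931324337214 [ 0.48527355 -0.0587555   0.095     ] 52.80173224757661
(122, np.int64(390), np.int64(416))
(134, np.int64(381), np.int64(423))
(146, np.int64(378), np.int64(427))
(158, np.int64(379), np.int64(428))
(170, np.int64(381), np.int64(429))
(182, np.int64(371), np.int64(437))
(194, np.int64(366), np.int64(441))
(206, np.int64(364), np.int64(442))
(218, np.int64(367), np.int64(437))
(230, np.int64(374), np.int64(431))
(242, np.int64(389), np.int64(432))
(254, np.int64(390), np.int64(433))
(266, np.int64(391), np.int64(433))
(278, np.int64(392), np.int64(433))
(290, np.int64(394), np.int64(435))
(302, np.int64(397), np.int64(433))
[9.83292584 9.63568412 9.43715462 9.46835304]
```

```bash
python3 plan.py .485 -.059 .135 -37.5
```

```text
t 1.75 tcp [ 0.4517 -0.0626  0.2207] ang -42.21 tilt [-0.  0. -1.] q6 0.353
shift [22.2 85.7 25. ] turn +cw -4.71
```

```bash
python3 -m crank '[[6,20,6,-4.7],[6,22,6,0],[6,22,6,0],[3,18,5,0],[0,0,0,0]]' ; python3 plan.py .485 -.059 .135 -37.5; python3 - <<'E'
from h import *
c=cal("wrist"); im=snapshot("wrist")[:,:,::-1]; cv2.imwrite("pics/w3.png",im); np.save('w3.npy',c[2])
p=proj(c,[.485,-.059,.095])[0].astype(int);print(p)
cv2.imwrite("pics/w3c.png",cv2.resize(im[p[1]-60:p[1]+60,p[0]-75:p[0]+75],None,fx=5,fy=5,interpolation=cv2.INTER_CUBIC))
E
```

```text
time_s: 2.25
eef_pos: [0.479, -0.0517, 0.1361]
tool_rot: [-1.51, 0.509, -0.5]
contact_force: [-0.6, -0.6, 0.7]
width: 0.501
t 2.25 tcp [ 0.479  -0.0517  0.1361] ang -36.93 tilt [-0.005  0.003 -1.   ] q6 0.302
shift [ 9.2  1.  -2.2] turn +cw 0.57
[265 222]
```

View pics/w3c.png

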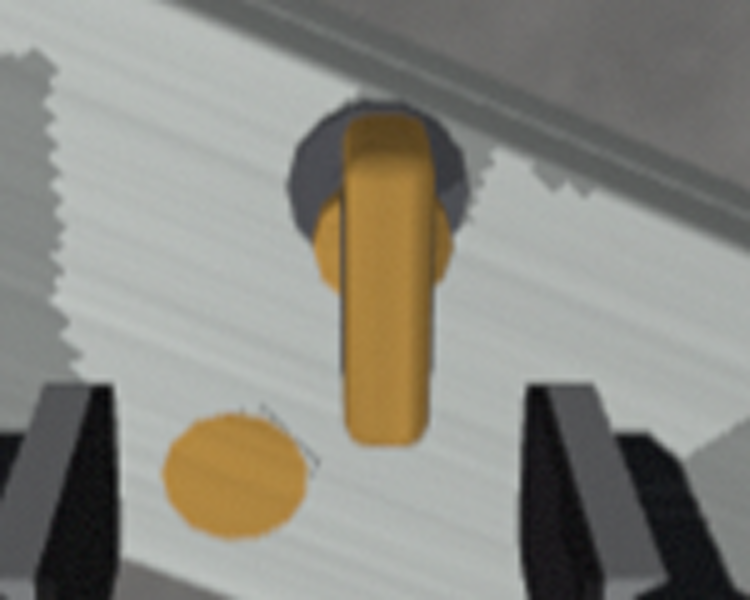

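View pics/w3.png

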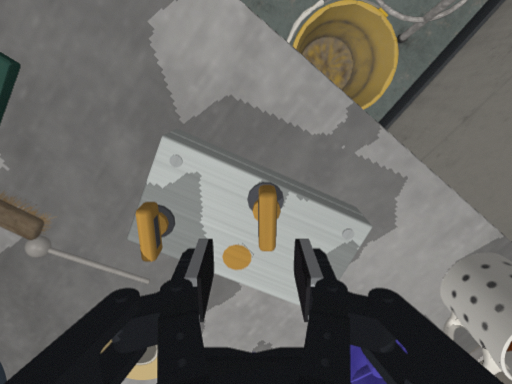

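```bash
python3 - <<'E'
from h import *
K,d,_=cal("wrist"); c=(K,d,np.load('w3.npy'))
p0=(265-75,222-60); cr=lambda *p:[(p0[0]+(x+.5)/5-.5,p0[1]+(y+.5)/5-.5) for x,y in p]
e=cast(c,cr((389,152),(386.5,445)),.0945); print(e,np.linalg.norm(e[1]-e[0])*1000, e.mean(0), np.degrees(np.arctan2(*(e[0]-e[1])[1::-1])))
w=cast(c,cr((346,300),(432,300)),.0945);print(np.linalg.norm(w[1]-w[0])*1000)
im=cv2.imread('pics/w3.png');big=cv2.resize(im[162:282,190:340],None,fx=5,fy=5,interpolation=cv2.INTER_CUBIC)
m=cv2.inRange(cv2.cvtColor(big,cv2.COLOR_BGR2HSV),(10,130,60),(30,255,255))
for y in list(range(150,190,10))+list(range(310,430,15)):
    x=np.where(m[y,330:])[0]+330; print(y,x[0],x[-1],(x[0]+x[-1])/2)
E
python3 plan.py .485 -.059 .135 -37.5
```

```text
[[ 0.49848061 -0.04234     0.0945    ]
 [ 0.47293067 -0.07679609  0.0945    ]] 42.89547154250314 [ 0.48570564 -0.05956804  0.0945    ] 53.44226363557938
11.505540778588765
150 345 428 386.5
160 345 430 387.5
170 345 432 388.5
180 345 433 389.0
310 346 428 387.0
325 346 427 386.5
340 346 427 386.5
355 346 427 386.5
370 346 426 386.0
385 347 425 386.0
400 347 425 386.0
415 347 424 385.5
t 2.3 tcp [ 0.4791 -0.0518  0.137 ] ang -36.93 tilt [-0.004  0.003 -1.   ] q6 0.302
shift [ 9.   1.9 -2.2] turn +cw 0.57
```

```bash
python3 -m crank '[[9,0,-2,0],[0,0,0,0]]'; python3 plan.py .4855 -.0595 .076 -36.7
```

```text
time_s: 2.5
eef_pos: [0.4852, -0.058, 0.1383]
tool_rot: [-1.51, 0.505, -0.499]
contact_force: [1.4, -0.2, -0.2]
width: 0.496
t 2.5 tcp [ 0.4852 -0.058   0.1383] ang -36.76 tilt [-0.003  0.003 -1.   ] q6 0.291
shift [ 1.4 62.3 -1.1] turn +cw -0.06
```

```bash
python3 -m crank '[[1,20,-1,0],[0,20,0,0],[0,14,0,0],[0,5,0,0],[0,0,0,0]]'; python3 plan.py .4855 -.0595 .076 -36.7
```

```text
time_s: 3.0
eef_pos: [0.4891, -0.0611, 0.0833]
tool_rot: [-1.51, 0.496, -0.509]
contact_force: [0.3, -0.3, 0.5]
width: 0.501
t 3.0 tcp [ 0.4891 -0.0611  0.0833] ang -36.78 tilt [ 0.008 -0.001 -1.   ] q6 0.287
shift [-3.9  7.3 -0.9] turn +cw -0.08
```

```bash
python3 -m crank '[[-3,5,-1,0],[-1,3,0,0],[0,0,0,0]]'; python3 plan.py .4855 -.0595 .076 -36.7;  python3 - <<'E'
from h import *
c=cal("wrist"); im=snapshot("wrist")[:,:,::-1]; cv2.imwrite("pics/w4.png",im); np.save('w4.npy',c[2])
p=proj(c,[.485,-.059,.095])[0].astype(int);print(p)
cv2.imwrite("pics/w4c.png",cv2.resize(im[p[1]-75:p[1]+45,p[0]-75:p[0]+75],None,fx=5,fy=5,interpolation=cv2.INTER_CUBIC))
E
```

```text
time_s: 3.3
eef_pos: [0.4862, -0.06, 0.0768]
tool_rot: [-1.51, 0.493, -0.513]
contact_force: [0.2, -0.2, -0.6]
width: 0.497
t 3.3 tcp [ 0.4862 -0.06    0.0768] ang -36.79 tilt [ 0.012 -0.003 -1.   ] q6 0.288
shift [-0.9  0.8 -0.1] turn +cw -0.09
[248 269]
```

View pics/w4c.png

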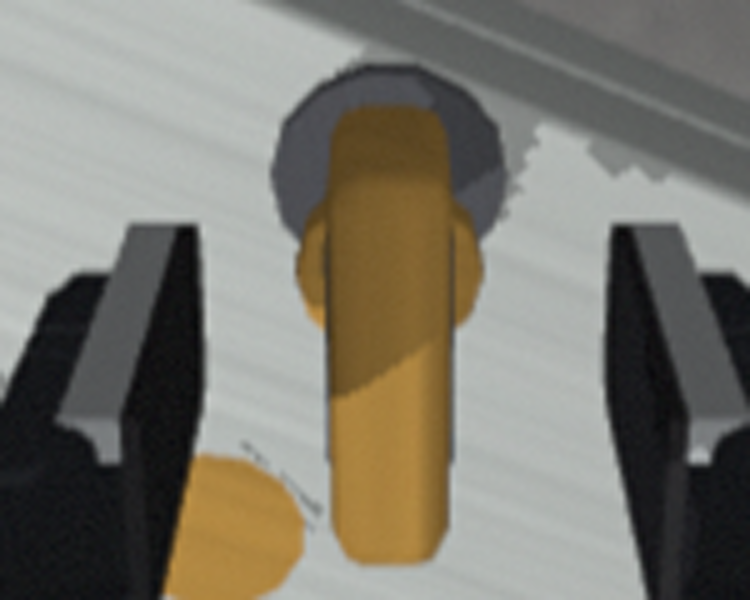

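```bash
python3 -m crank '[[-1,0,0,0],[0,0,0,0],[0,0,0,0],[0,0,0,0],[0,0,0,0]]' -1 50; python3 - <<'E'
from h import *
o=r.get_obs();print(o['width'],o['wrist_torque'])
E
python3 plan.py .4855 -.0595 .076 -36.7
```

```text
time_s: 3.85
eef_pos: [0.4852, -0.0589, 0.0776]
tool_rot: [-1.51, 0.492, -0.512]
contact_force: [0.6, 0.1, 0.1]
width: 0.126
0.12602862054832503 [ 0.02395676  0.05495877 -0.01184683]
t 3.85 tcp [ 0.4852 -0.0589  0.0776] ang -36.77 tilt [ 0.012 -0.003 -1.   ] q6 0.288
shift [ 0.6  1.6 -0.3] turn +cw -0.07
```

```bash
cat > st.py <<'E'
from h import *
o=r.get_obs(); M=R.from_rotvec(o['tool_rot']).as_matrix()
print('t',round(o['time_s'],2),'turned cw deg',(-36.77-np.degrees(np.arctan2(M[1,0],M[0,0]))).round(2),'tcp',(o['eef_pos']*1000).round(1),'F',o['contact_force'].round(1),'T',o['wrist_torque'].round(3),'w',round(o['width'],3),'tau6',o['tau'][5].round(3),'yz',M[:,1].round(3))
E
python3 st.py; python3 -m crank '[[0,0,0,3],[0,0,0,3],[0,0,0,3],[0,0,0,3],[0,0,0,3]]' >/dev/null; python3 st.py
```

```text
t 3.85 turned cw deg -0.0 tcp [485.2 -58.9  77.6] F [0.6 0.1 0.1] T [ 0.024  0.055 -0.012] w 0.126 tau6 -0.001 yz [ 0.012 -0.003 -1.   ]
t 4.35 turned cw deg 15.51 tcp [485.3 -59.2  77.6] F [-0.7 -0.8  0.8] T [0.021 0.021 0.065] w 0.128 tau6 -0.318 yz [ 0.012 -0.003 -1.   ]
```

```bash
python3 -m crank '[[0,0,0,0],[0,0,0,0]]' >/dev/null; python3 st.py; python3 -m crank '[[0,0,0,2],[0,0,0,2],[0,0,0,0]]' >/dev/null; python3 st.py;  python3 -m crank '[[0,0,0,2],[0,0,0,0]]' >/dev/null; python3 st.py
```

```text
t 4.55 turned cw deg 15.44 tcp [485.3 -59.2  77.6] F [-1.2  0.7  0.8] T [0.086 0.105 0.012] w 0.121 tau6 0.041 yz [ 0.012 -0.003 -1.   ]
t 4.85 turned cw deg 19.39 tcp [485.3 -59.3  77.6] F [-0.3  0.2  0.2] T [0.048 0.111 0.032] w 0.124 tau6 0.144 yz [ 0.012 -0.003 -1.   ]
t 5.05 turned cw deg 21.27 tcp [485.3 -59.3  77.6] F [0.1 0.7 0.4] T [0.053 0.103 0.013] w 0.129 tau6 0.145 yz [ 0.012 -0.003 -1.   ]
```

```bash
for i in 1; do python3 -m crank '[[0,0,0,2],[0,0,0,0]]' >/dev/null; python3 st.py; python3 -m crank '[[0,0,0,2],[0,0,0,0]]' >/dev/null; python3 st.py; done
```

```text
t 5.25 turned cw deg 23.13 tcp [485.3 -59.3  77.6] F [0.4 0.6 1.5] T [0.021 0.104 0.013] w 0.126 tau6 0.146 yz [ 0.012 -0.003 -1.   ]
t 5.45 turned cw deg 24.98 tcp [485.3 -59.3  77.6] F [-0.3  0.   0.4] T [0.043 0.112 0.074] w 0.127 tau6 0.146 yz [ 0.012 -0.003 -1.   ]
```

```bash
python3 -m crank '[[0,0,0,0]]' >/dev/null; python3 st.py; python3 -m crank '[[0,0,0,2],[0,0,0,0]]' >/dev/null; python3 st.py; python3 -m crank '[[0,0,0,0]]' >/dev/null; python3 st.py
```

```text
t 5.55 turned cw deg 24.89 tcp [485.3 -59.3  77.6] F [-0.3  0.3  0.6] T [0.063 0.083 0.041] w 0.128 tau6 0.034 yz [ 0.012 -0.003 -1.   ]
t 5.75 turned cw deg 26.78 tcp [485.3 -59.3  77.6] F [-0.5 -0.1  0.8] T [-0.01   0.067  0.018] w 0.123 tau6 0.142 yz [ 0.012 -0.004 -1.   ]
t 5.85 turned cw deg 26.71 tcp [485.4 -59.3  77.6] F [-0.1  0.5  0.6] T [ 0.009  0.073 -0.008] w 0.123 tau6 0.034 yz [ 0.012 -0.003 -1.   ]
```

Still free. I'll carry on in 2° steps, reading the torque after each one.

```bash
python3 -m crank '[[0,0,0,2],[0,0,0,0]]' >/dev/null; python3 st.py; python3 -m crank '[[0,0,0,2],[0,0,0,0]]' >/dev/null; python3 st.py; python3 -m crank '[[0,0,0,2],[0,0,0,0]]' >/dev/null; python3 st.py
```

```text
t 6.05 turned cw deg 28.63 tcp [485.3 -59.4  77.6] F [-0.8  0.2  1.4] T [0.034 0.092 0.009] w 0.126 tau6 0.141 yz [ 0.012 -0.004 -1.   ]
t 6.25 turned cw deg 30.53 tcp [485.3 -59.4  77.6] F [-0.4  0.1  0.8] T [-0.029  0.11   0.054] w 0.127 tau6 0.145 yz [ 0.012 -0.004 -1.   ]
t 6.45 turned cw deg 32.39 tcp [485.3 -59.4  77.6] F [-1.2 -0.2  0.2] T [-0.015  0.095  0.052] w 0.127 tau6 0.146 yz [ 0.012 -0.004 -1.   ]
```

```bash
python3 -m crank '[[0,0,0,2],[0,0,0,0]]' >/dev/null; python3 st.py; python3 -m crank '[[0,0,0,2],[0,0,0,0]]' >/dev/null; python3 st.py; python3 -m crank '[[0,0,0,2],[0,0,0,0]]' >/dev/null; python3 st.py
```

```text
t 6.65 turned cw deg 34.23 tcp [485.4 -59.4  77.6] F [-0.   0.6  0.3] T [0.015 0.122 0.054] w 0.127 tau6 0.147 yz [ 0.012 -0.004 -1.   ]
t 6.85 turned cw deg 36.07 tcp [485.4 -59.5  77.6] F [0.4 0.5 1.9] T [ 0.021  0.132 -0.024] w 0.13 tau6 0.147 yz [ 0.012 -0.004 -1.   ]
t 7.05 turned cw deg 37.9 tcp [485.3 -59.5  77.6] F [0.1 1.2 0.4] T [-0.019  0.159  0.039] w 0.13 tau6 0.147 yz [ 0.012 -0.004 -1.   ]
```

```bash
python3 -m crank '[[0,0,0,2],[0,0,0,0]]' >/dev/null; python3 st.py; python3 -m crank '[[0,0,0,2],[0,0,0,0]]' >/dev/null; python3 st.py; python3 -m crank '[[0,0,0,2],[0,0,0,0]]' >/dev/null; python3 st.py
```

```text
t 7.25 turned cw deg 39.72 tcp [485.3 -59.5  77.6] F [-0.9 -0.5  0.1] T [0.024 0.17  0.04 ] w 0.127 tau6 0.147 yz [ 0.012 -0.004 -1.   ]
t 7.45 turned cw deg 41.54 tcp [485.3 -59.5  77.6] F [-1.3  1.2  1.5] T [-0.012  0.146  0.014] w 0.129 tau6 0.148 yz [ 0.012 -0.004 -1.   ]
t 7.65 turned cw deg 43.35 tcp [485.4 -59.6  77.6] F [-0.5  0.2  0.4] T [-0.047  0.083  0.024] w 0.128 tau6 0.148 yz [ 0.012 -0.004 -1.   ]
```

```bash
python3 -m crank '[[0,0,0,2],[0,0,0,0]]' >/dev/null; python3 st.py; python3 -m crank '[[0,0,0,2],[0,0,0,0]]' >/dev/null; python3 st.py; python3 -m crank '[[0,0,0,2],[0,0,0,0]]' >/dev/null; python3 st.py;  python3 - <<'E'
from h import *
im=snapshot("wrist")[:,:,::-1]; cv2.imwrite("pics/w5c.png",cv2.resize(im[190:320,170:330],None,fx=4,fy=4,interpolation=cv2.INTER_CUBIC))
E
```

```text
t 7.85 turned cw deg 45.16 tcp [485.3 -59.6  77.6] F [-0.6  0.9  0.5] T [-0.027  0.146  0.124] w 0.126 tau6 0.185 yz [ 0.012 -0.004 -1.   ]
t 8.05 turned cw deg 46.93 tcp [485.3 -59.6  77.6] F [-0.6  0.3  0.2] T [-0.027  0.157  0.138] w 0.124 tau6 0.243 yz [ 0.012 -0.004 -1.   ]
t 8.25 turned cw deg 48.69 tcp [485.3 -59.6  77.6] F [0.  0.4 1.2] T [0.02  0.125 0.116] w 0.123 tau6 0.3 yz [ 0.011 -0.004 -1.   ]
```

View pics/w5c.png

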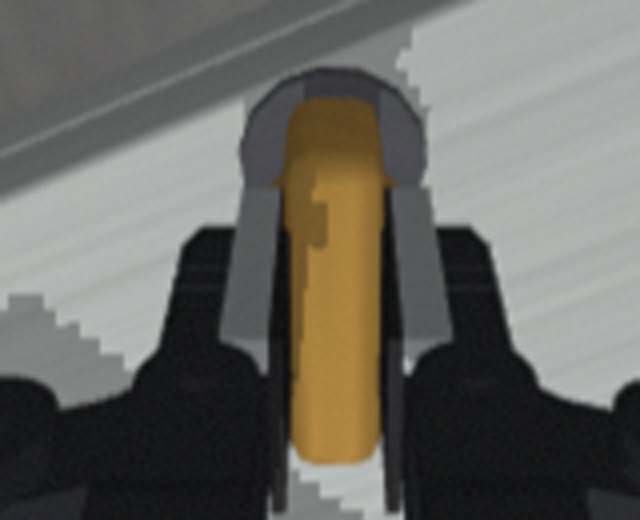

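The wing sits squarely between the pads and has followed the turn. The joint-6 torque is now rising about 0.058 N m per 2° step, which matches 2 N m/rad, starting from about 44°. I'll take one small step more to be sure it is bound, then turn back.

```bash
python3 -m crank '[[0,0,0,1.2],[0,0,0,0]]' >/dev/null; python3 st.py; python3 -m crank '[[0,0,0,0]]' >/dev/null; python3 st.py
```

```text
t 8.5 turned cw deg 49.8 tcp [485.3 -59.7  77.6] F [-0.3  0.3  1. ] T [-0.019  0.16   0.239] w 0.126 tau6 0.274 yz [ 0.011 -0.005 -1.   ]
t 8.6 turned cw deg 49.76 tcp [485.3 -59.7  77.6] F [-0.2  0.2  0.6] T [-0.075  0.15   0.196] w 0.122 tau6 0.214 yz [ 0.011 -0.005 -1.   ]
```

Clear binding at about 0.2 N m. Turning back now.

```bash
python3 -m crank '[[0,0,0,-4],[0,0,0,-4],[0,0,0,-4],[0,0,0,-4],[0,0,0,-4]]' >/dev/null; python3 st.py; python3 -m crank '[[0,0,0,-4],[0,0,0,-4],[0,0,0,-4],[0,0,0,-4],[0,0,0,-4]]' >/dev/null; python3 st.py; python3 -m crank '[[0,0,0,-3],[0,0,0,0]]' >/dev/null; python3 st.py
```

```text
t 9.1 turned cw deg 29.19 tcp [485.3 -59.4  77.6] F [-0.2  0.8  0.8] T [-0.04   0.168 -0.065] w 0.123 tau6 0.433 yz [ 0.012 -0.003 -1.   ]
t 9.6 turned cw deg 8.64 tcp [485.2 -59.1  77.6] F [-0.4  0.7  0.3] T [-0.012  0.127  0.005] w 0.126 tau6 0.433 yz [ 0.012 -0.001 -1.   ]
t 9.8 turned cw deg 5.59 tcp [485.2 -59.   77.6] F [-0.8  1.   1.4] T [-0.069  0.137 -0.028] w 0.126 tau6 -0.201 yz [ 0.012 -0.001 -1.   ]
```

```bash
python3 -m crank '[[0,0,0,-3],[0,0,0,-2.5],[0,0,0,0],[0,0,0,0]]' >/dev/null; python3 st.py
```

```text
t 10.2 turned cw deg 0.33 tcp [485.2 -59.   77.6] F [-1.4 -0.1  0.8] T [-0.022  0.124 -0.002] w 0.129 tau6 -0.038 yz [ 0.012  0.    -1.   ]
```

```bash
python3 -m crank '[[0,0,0,-0.3],[0,0,0,0],[0,0,0,0]]' >/dev/null; python3 st.py; python3 -m crank '[[0,0,0,0],[0,0,0,0],[0,0,0,0],[0,0,0,0]]' 0 >/dev/null; python3 st.py
```

```text
t 10.5 turned cw deg 0.15 tcp [485.2 -59.   77.6] F [-0.7 -0.  -0.2] T [-0.046  0.11  -0.045] w 0.126 tau6 -0.028 yz [ 0.012  0.    -1.   ]
t 10.9 turned cw deg 0.18 tcp [486.  -59.2  77.6] F [0.5 0.4 0.6] T [-0.026  0.034 -0.005] w 0.499 tau6 0.0 yz [ 0.014 -0.    -1.   ]
```

Released. Rising straight up, then checking the wing's angle.

```bash
python3 -m crank '[[0,-10,0,0],[0,-20,0,0],[0,-20,0,0],[0,-10,0,0],[0,0,0,0]]' >/dev/null; python3 st.py; python3 - <<'E'
from h import *
snapshot("wrist"); c=cal("wrist"); im=snapshot("wrist")[:,:,::-1]; np.save('w6.npy',c[2]);cv2.imwrite("pics/w6.png",im)
p=proj(c,[.485,-.059,.095])[0].astype(int);print(p)
cv2.imwrite("pics/w6c.png",cv2.resize(im[p[1]-60:p[1]+60,p[0]-75:p[0]+75],None,fx=5,fy=5,interpolation=cv2.INTER_CUBIC))
E
```

```text
t 11.4 turned cw deg 0.18 tcp [485.2 -59.2 141.2] F [ 0.3  0.1 -0.4] T [ 0.002  0.011 -0.014] w 0.502 tau6 0.001 yz [ 0.014 -0.    -1.   ]
[251 217]
```

View pics/w6c.png

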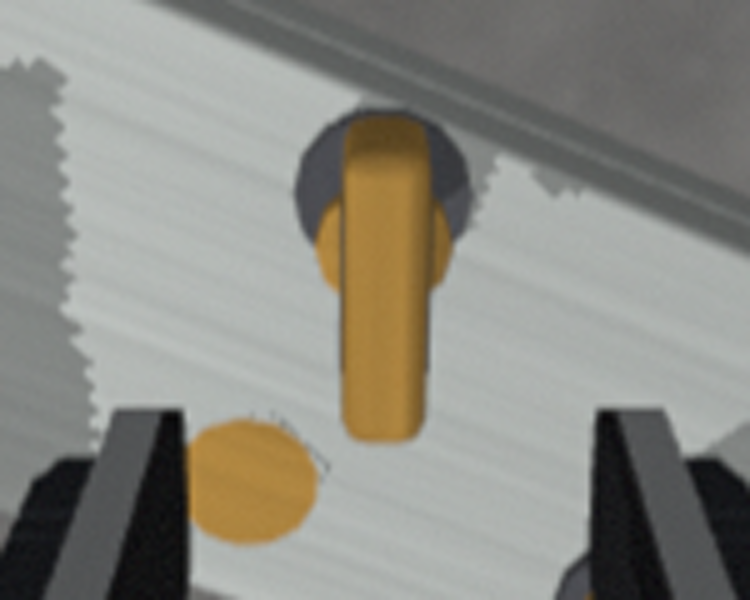

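```bash
python3 - <<'E'
from h import *
K,d,_=cal("wrist")
for n,(cx,cy),name in (('w3.npy',(265,222),'w3'),('w6.npy',(251,217),'w6')):
    c=(K,d,np.load(n)); p0=(cx-75,cy-60)
    im=cv2.imread(f'pics/{name}.png');big=cv2.resize(im[cy-60:cy+60,cx-75:cx+75],None,fx=5,fy=5,interpolation=cv2.INTER_CUBIC)
    m=cv2.inRange(cv2.cvtColor(big,cv2.COLOR_BGR2HSV),(10,130,60),(30,255,255))
    pts=[]
    for y in list(range(165,190,5))+list(range(310,425,5)):
        x=np.where(m[y,330:])[0]+330; pts.append((p0[0]+((x[0]+x[-1])/2+.5)/5-.5,p0[1]+(y+.5)/5-.5))
    P=cast(c,pts,.0945); v=cv2.fitLine(P[:,:2].astype(np.float32),cv2.DIST_L2,0,.01,.01).ravel(); print(name,np.degrees(np.arctan2(v[1],v[0])))
E
```

```text
w3 53.235447
w6 52.199875
```

```bash
python3 -m crank '[[0,-20,0,0],[0,-10,0,0],[0,0,0,0],[0,0,0,0]]'; python3 -c "
from cell import r
print(r.get_obs()['joint_vel'].round(3)); r.sign_off()"
```

```text
time_s: 11.9
eef_pos: [0.4819, -0.0583, 0.1677]
tool_rot: [-1.506, 0.502, -0.508]
contact_force: [-0.4, -0.0, 1.2]
width: 0.499
[-0.002  0.002  0.002  0.001  0.001  0.   ]
the job is handed in; nothing more can be done
```

I gripped the proud screw (the far-middle one on the mould), turned it clockwise until it bound, turned it back and let go. The job was handed in at 11.9 s.

- **Binding:** It turned freely for about 44°. From there the resistance grew at the expected 2 N m per rad. I stopped at 49.8°, where it read about 0.2 N m (about 0.1 rad of wind-up), well short of forcing.
- **Return:** The gripper came back to within 0.2° of the angle at which it took hold. The camera afterwards put the wing about 1° clockwise of its first reading (52.2° against 53.2°). These two disagree by a little under 1°, which I took as measurement error and did not correct.
- **At hand-in:** The fingers were open about 70 mm above the wing, and the arm was still. The force read about 1 N, which is at the sensor's noise level.

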